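# Square a well plate into the stage corner

## Robot

A 7-joint arm with a two-finger parallel gripper is mounted at the origin on a cart in front of the work surface, level with it; the furniture and walls round the work are solid. World frame = base frame: x ahead of the robot, y to its left, z up, the work surface at z = 0. Lengths are in m, angles in rad, forces in N, time in s.
With the tool pointing down it reaches from about 0.425 to 0.95 m from the base axis. Payload 4.7 kg.
Tool frame: the origin (TCP) lies on the centre line of the jaws, within the pads' length; the fingertips stand 14 mm ahead of it and the grasp point (between the pads) lies 5 mm behind it (bot.tcp_to_tips is the distance from the TCP to the fingertips, in m); z points along the fingers, x is the direction in which the jaws open and shut, and the axes are right-handed (so a half turn about z gives the same grasp; the last joint's range is limited). The gripper opens to 85 mm and grips with 20 to 120 N. Pads are 22 mm wide; open, the fingers measure 114 mm over their backs; the gripper's body (76 mm by 85 mm) begins 54 mm behind the grasp point. The pads swing forward as they close: fully open they stand 13 mm farther back than shut.
Start: joints at [1.219, 0.469, -0.049, 1.532, 0.024, 1.141, -0.082], TCP at [0.214, -0.64, 0.245] pointing down, gripper open.
Joint ranges: [-2.59, 2.59], [-0.33, 1.99], [-1.39, 1.29], [0.1, 2.45], [-1.04, 4.18], [0.21, 1.99], [-2.66, 2.66]. Speed limits (rad/s): [2.57, 2.57, 3.14, 3.14, 3.14, 3.14, 3.14].

## Interface

Orientations are given as a unit quaternion [w, x, y, z].
In Python, from bench import status, optics, ticket, bot gives the robot as it stands.
- The arm moves only by the shell command python3 -m crank 'ROWS'. ROWS is JSON, a list of rows, each an object of numbers: "grip": the opening, from 0 (shut) to 1 (fully open); "dx", "dy", "dz": the shift along the tool's x, y, z in units of 0.03 m (1.0 is 0.03 m); "spin": the turn about the tool's z in units of 0.12 rad (1.0 is 0.12 rad). In form: [{"grip": .., "dx": .., "dy": .., "dz": .., "spin": ..}, ...]. A call has exactly 10 rows; each row shifts and turns the commanded pose from where the row before left it, along the tool's axes as they then stand; what a row does not reach is not made up. A row lasts 1/12 s, in which the tool goes at most 41.7 mm and 7.16 degrees, less where a joint would pass 70% of its speed; a pose out of reach is approached as far as the arm can. A call with a number of a shift or a turn outside -1 to 1 is refused whole. A call with a gripper value outside its range is refused whole. The fingers move at their own pace and stop on an object; the grip force is fixed at half the most. Time passes only in rows, so rows that do not move let the fingers close, or fill a call up. It gives the time, the measured TCP pose, the force and the opening at its end, in the units of the state.
- status.observe(): the state, without advancing time (a new reading comes with each control period).
- optics.snapshot(name): name is "scene" or "top" or "wrist"; returns a dict with "img" (400x640x3 uint8, red, green, blue), "K" (3x3 intrinsics, pixels), "pose" (4x4, takes a point from camera to world coordinates); the wrist camera has in their place "mount" (4x4, takes a point from camera to tool coordinates, whose origin is the TCP and whose axes are the tool frame's). Camera axes: x right, y up, looking along -z (the intrinsics and any distortion apply to the point x, -y, -z); pixel columns grow to the right and rows downward; lengths in m; the calibration is good to about 2 mm. The wrist camera is an equidistant fisheye: a pixel r from the principal point sees the ray r / f radians off the axis. A picture is of the moment at which its call begins: read the wrist's pose just before it. There is no depth.
- ticket.sign_off(): hands the job in, once; it reports no verdict.
Trained networks look in a picture, given as the dict that the camera call returned (one of the last four; its "shot" number tells which), for a name from the list of things; names that differ only in an ending like _2 or _b are one class to them, and where a whole thing is asked for, a point or a joint stands for the part that bears it (a point fixed in the world has none). Each returns a list of dicts, best first, with "conf" (0 to 1); they miss things now and then, are a little off and sometimes report something else, mostly with a low value. They report only what shows in the picture. A call takes as long as a camera call.
- optics.spot_in(picture, name): "box" ([centre column, centre row, width, height] in pixels, round what is visible of it).
- optics.silhouettes(picture, name): "region" (400x640 bool, what is visible of it) and "box" ([centre column, centre row, width, height] in pixels, round what is visible of it).
- optics.place_of(picture, name): "xy" ([column, row] in pixels: a listed point, or the origin of a listed thing).
The state is a dict: "time_s": time; "qpos": joint angles; "joint_velocities": joint speeds; "joint_efforts": joint torques, N m; "eef_pos": TCP position; "tcp_rot": TCP orientation; "wrist_force": force on the tool from outside, world axes, zero at the start; "wrist_torque": the same for the moment, N m; "finger_gap": finger opening in m.
Only numpy, scipy, OpenCV 4.12 (cv2) and the standard library are available. Lean on these libraries where they do the work, as an engineer would, in place of code of your own. Each camera call takes 0.05 s, during which the arm holds its last target. There are 200 camera calls.

## Task

Swing the hinged hold-down bar of the plate stage up off the lidded well plate until it stands upright or leans back, and leave it so. Then slide the plate out from beneath it, flat on the board without lifting it, and push it square and flush into the fence corner, touching both fences along their length. Leave the beakers and the spanner where they are.

Things in the scene. Friction and masses are not known exactly. Their poses are not given: they have to be found in the camera images.
- stage: fixed grey board 150 x 360 x 20 mm with two 15 mm high aluminium fences (tops at z 35 mm). Origin under the board on the worktop; x away from the robot (yaw -0.25 to 0.2 rad), y left, z up. Board top z 20, x -85 to 65, y -180 to 180 mm. Back fence: inner face x 50, y -160 to 180. End fence at the left end: inner face y 170, x -50 to 50. Hinge cheeks behind the back fence reach z 68, x 125
- corner (a point): inner corner where the two fence faces meet, at board-top height: stage x 50, y 170, z 20 mm; axes as the stage. When the plate is home its centre is at stage x 7, y 106, z 35 mm
- plate_center (a point): centre, half-way up, of the loose lidded 24-well plate: a white block 86 (x) by 128 (y) by 30 mm high, 0.15 to 0.31 kg, closed on top, too wide to grasp. It starts flat on the right part of the board, its left end beneath the bar, skew by up to 0.1 rad, its centre at stage x -20 to -6, y -83 to -68 mm. At home its long axis y lies along the back fence
- hold_bar (a joint): angle of the steel hold-down bar, rad: 0 down, 1.57 upright, stop at 1.9 leaning to the rear; starts at 0 to 0.06. Friction holds it where it is left; about 3 N at the handle lifts it. Flat arm 38 mm wide (stage y -30 to 8), underside at z 52 mm when down, just over the plate; a lip on its left edge reaches down to z 36 in front of the plate's left end, so the plate cannot leave leftward while it is down
- bar_grip (a point): point to pinch, on the axis of the bar's black round handle (12 mm diameter, 130 mm long, along stage y), on its right half: 45 mm right of the 30 mm wide riser that carries the handle's middle, 20 mm from the right end. Bar down: stage x -70, y -56, z 90 mm. The frame turns with the bar (x toward the hinge, y along the handle)
- bar_hinge (a point): point on the bar's hinge axis, level with bar_grip along y: stage x 105, y -56, z 58 mm. The axis runs along stage y; the handle moves on a circle of radius 178 mm about it, first up, then away from the robot (leaning back it leaves more room over the plate); the round handle can turn between the fingers
- beaker_100: loose glass beaker, 58 mm wide, 70 mm tall, standing on the worktop to the right of the stage; origin at the centre of its underside
- beaker_50: loose glass beaker, 50 mm wide, 58 mm tall, standing on the worktop to the right of the stage; origin at the centre of its underside
- spanner: loose flat spanner, 26 by 153 by 5 mm, lying on the worktop in front of the stage, near the left end; origin at the centre of its underside, length along its y

How it is judged:
On the way:
1. the hold-down bar stands up (over 1.1 rad) while the plate still lies at its start place on the right part of the board (value of joint hold_bar above 1.1 rad and y of plate_center in the frame of stage below -0.04 m), for 0.2 s.
At the end, for the whole second after the job is handed in: The plate lies flat on the board, within 2.5 mm of both fence faces and square to them within 0.02 rad (1.1 degrees); the bar still stands open (over 1.1 rad) (x of plate_center in the frame of stage above 0.0045 m and y of plate_center in the frame of stage above 0.1035 m and z of plate_center in the frame of stage below 0.039 m and angle between the x axis of plate_center and the x axis of stage, either way round below 0.02 rad and value of joint hold_bar above 1.1 rad); the robot touches nothing.
It fails at once if the plate is lifted by more than 12 mm or tipped by more than 0.25 rad (z of plate_center in the frame of stage above 0.047 m or angle between plate_center's own z axis and vertical above 0.25 rad).
It fails at once if a beaker or the spanner is shifted by more than 30 mm (distance of any of beaker_100, beaker_50, spanner from where it was at the start of the episode above 0.03 m).
It also fails if it takes over 72 s, if anything falls off the work surface, if the arm or the gripper's body presses on something with over 40 N, if the wrist force passes 120 N, or if a joint passes its speed limit or range.

## Working session

There is one attempt and no reset: what is moved stays moved. The work goes in short steps, Python scripts to look and compute and a shell command to move; the robot and the scene stay as the last step left them, time stands still between calls to the robot, and variables do not carry over. Pictures are saved under pics/ and viewed, about 8 in all and at most 12, crops included, and the job is handed in when it is done.

```bash
ls; mkdir -p pics
python3 - <<'E'
from bench import status, optics, ticket, bot
import cv2,numpy as np
s=status.observe(); print(s['time_s'],s['eef_pos'],s['tcp_rot'],s['finger_gap'])
for n in ['scene','top']:
    p=optics.snapshot(n); cv2.imwrite(f'pics/{n}0.png',p['img'][:,:,::-1]); print(n,p['K'].tolist(),np.round(p['pose'],4).tolist())
    for o in ['stage','corner','plate_center','bar_grip','bar_hinge','beaker_100','beaker_50','spanner']:
        r=optics.place_of(p,o); print(o,[(np.round(q['xy'],1).tolist(),round(q['conf'],2)) for q in r[:2]])
E
```

```text
pics
0.0 [ 0.21396173 -0.6396186   0.24422519] [-5.67371077e-04  8.11539907e-01 -5.84296163e-01 -8.07045462e-04] 0.08504963958917588
scene [[368.0366483955081, 0.0, 320.39774219887437], [0.0, 368.0366483955081, 205.5011335244436], [0.0, 0.0, 1.0]] [[0.852, 0.2879, -0.4373, 0.1681], [-0.5233, 0.4916, -0.696, -0.504], [0.0146, 0.8219, 0.5695, 0.6102], [0.0, 0.0, 0.0, 1.0]]
stage [([300.9, 219.0], 0.81), ([278.1, 182.8], 0.59)]
corner [([276.4, 180.7], 0.82)]
plate_center [([314.7, 222.3], 0.69), ([398.6, 316.3], 0.47)]
bar_grip [([292.5, 211.3], 0.78)]
bar_hinge [([343.0, 200.2], 0.95)]
beaker_100 [([399.5, 313.0], 0.82), ([357.9, 331.9], 0.72)]
beaker_50 [([399.5, 313.0], 0.82), ([357.9, 331.9], 0.72)]
spanner [([242.6, 218.9], 0.68)]
top [[441.4406543939188, 0.0, 314.2372072897906], [0.0, 441.4406543939188, 197.0848902995663], [0.0, 0.0, 1.0]] [[-0.0153, 0.9738, -0.2269, 0.3512], [-0.9999, -0.0154, 0.0014, 0.0957], [-0.0021, 0.2269, 0.9739, 1.0048], [0.0, 0.0, 0.0, 1.0]]
stage [([266.4, 212.8], 0.77)]
corner [([187.6, 200.6], 0.95)]
plate_center []
bar_grip [([296.6, 232.8], 0.79)]
bar_hinge [([282.0, 158.2], 0.63)]
beaker_100 [([430.3, 202.9], 0.95), ([428.8, 245.5], 0.64)]
beaker_50 [([430.3, 202.9], 0.95), ([428.8, 245.5], 0.64)]
spanner [([233.6, 271.1], 0.51)]
```

View pics/scene0.png

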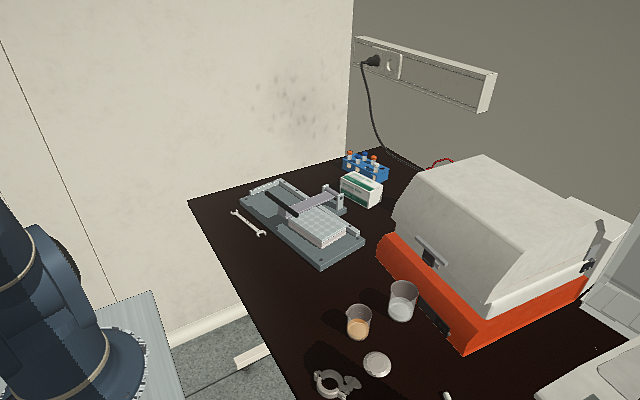

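View pics/top0.png

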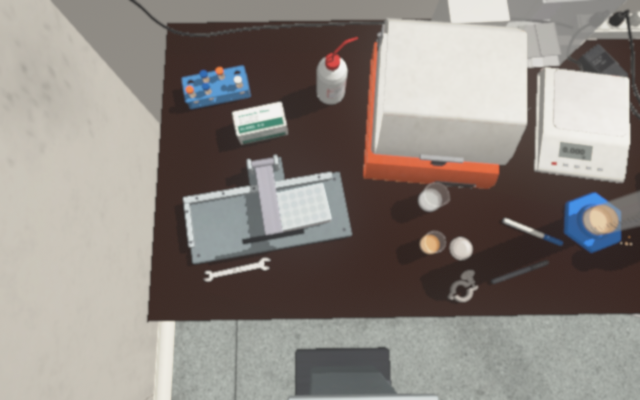

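```bash
cat > h.py <<'E'
import numpy as np
from scipy.optimize import least_squares
from scipy.spatial.transform import Rotation as R
def proj(K,T,X):
    c=np.linalg.inv(T)@np.r_[X,1]; c=c[:3]*[1,-1,-1]
    p=K@c; return p[:2]/p[2]
def tri(obs):
    f=lambda X:np.concatenate([proj(K,T,X)-uv for K,T,uv in obs])
    r=least_squares(f,[0.6,0.1,0.05]); return r.x,np.abs(r.fun).max()
def onplane(K,T,uv,z):
    d=np.linalg.inv(K)@np.r_[uv,1]; d=T[:3,:3]@(d*[1,-1,-1]); o=T[:3,3]
    return o+d*(z-o[2])/d[2]
Ks=np.array([[368.0366,0,320.3977],[0,368.0366,205.5011],[0,0,1]]);Kt=np.array([[441.44065,0,314.2372],[0,441.44065,197.0849],[0,0,1]])
Ts=np.array([[0.852, 0.2879, -0.4373, 0.1681], [-0.5233, 0.4916, -0.696, -0.504], [0.0146, 0.8219, 0.5695, 0.6102], [0.0, 0.0, 0.0, 1.0]])
Tt=np.array([[-0.0153, 0.9738, -0.2269, 0.3512], [-0.9999, -0.0154, 0.0014, 0.0957], [-0.0021, 0.2269, 0.9739, 1.0048], [0.0, 0.0, 0.0, 1.0]])
def st(x,y,yaw,p): # stage->world
    c,s=np.cos(yaw),np.sin(yaw); return np.array([x+c*p[0]-s*p[1],y+s*p[0]+c*p[1],p[2]])
E
python3 - <<'E'
from h import *
pts={'stage':([300.9,219],[266.4,212.8]),'corner':([276.4,180.7],[187.6,200.6]),'grip':([292.5,211.3],[296.6,232.8]),'hinge':([343,200.2],[282,158.2])}
loc={'stage':[0,0,0],'corner':[.05,.17,.02],'grip':[-.07,-.056,.09],'hinge':[.105,-.056,.058]}
for k,(a,b) in pts.items():
    x,e=tri([(Ks,Ts,a),(Kt,Tt,b)]); print(k,x.round(4),e.round(1))
f=lambda v:np.concatenate([(proj(Ks,Ts,st(*v,loc[k]))-a).tolist()+(proj(Kt,Tt,st(*v,loc[k]))-b).tolist() for k,(a,b) in pts.items()])
r=least_squares(f,[.6,.1,0],loss='soft_l1');print(r.x,f(r.x).round(1))
E
python3 -c "
from bench import status;print(status.observe()['time_s'])"
```

```text
stage [0.5493 0.2044 0.0077] 0.6
corner [0.5711 0.3813 0.0327] 1.8
grip [0.4878 0.1315 0.101 ] 0.7
hinge [0.6631 0.1662 0.0539] 0.5
[0.55071139 0.20599176 0.15063964] [-0.4  1.9 -0.1 -0.5  3.1  2.9  1.1  1.  -1.4  1.8 -3.7 -0.7  0.5 -1.4
 -0.4 -0.1]
0.9
```

The scene view shows the stage at about (300,220), the bar across the plate, beakers at (358,325) and (402,300), and the spanner at (248,222). The top view agrees with the networks: handle at about (275,237), plate at (303,207), corner at (188,200). I'm moving to hover over the handle with the tool's x axis along stage x.

```bash
python3 -m crank '[{"spin":-1},{"spin":-1},{"spin":-1},{"spin":-1},{"spin":-1},{"spin":-1},{"spin":-1},{"spin":-1},{"spin":-1},{"spin":-1}]'
python3 -m crank '[{"spin":-1},{"spin":-0.67},{"dx":0.7,"dy":-0.7},{"dx":0.7,"dy":-0.7},{"dx":0.7,"dy":-0.7},{"dx":0.7,"dy":-0.7},{"dx":0.7,"dy":-0.7},{"dx":0.7,"dy":-0.7},{"dx":0.7,"dy":-0.7},{"dx":0.7,"dy":-0.7}]'
```

```text
schema error: expected keys grip, dx, dy, dz, spin
schema error: expected keys grip, dx, dy, dz, spin
```

```bash
python3 -m crank '[{"grip":1,"dx":0,"dy":0,"dz":0,"spin":-1},{"grip":1,"dx":0,"dy":0,"dz":0,"spin":-1},{"grip":1,"dx":0,"dy":0,"dz":0,"spin":-1},{"grip":1,"dx":0,"dy":0,"dz":0,"spin":-1},{"grip":1,"dx":0,"dy":0,"dz":0,"spin":-1},{"grip":1,"dx":0,"dy":0,"dz":0,"spin":-1},{"grip":1,"dx":0,"dy":0,"dz":0,"spin":-1},{"grip":1,"dx":0,"dy":0,"dz":0,"spin":-1},{"grip":1,"dx":0,"dy":0,"dz":0,"spin":-1},{"grip":1,"dx":0,"dy":0,"dz":0,"spin":-1}]'
python3 -m crank '[{"grip":1,"dx":0,"dy":0,"dz":0,"spin":-1},{"grip":1,"dx":0,"dy":0,"dz":0,"spin":-0.67},{"grip":1,"dx":0.7,"dy":-0.7,"dz":0,"spin":0},{"grip":1,"dx":0.7,"dy":-0.7,"dz":0,"spin":0},{"grip":1,"dx":0.7,"dy":-0.7,"dz":0,"spin":0},{"grip":1,"dx":0.7,"dy":-0.7,"dz":0,"spin":0},{"grip":1,"dx":0.7,"dy":-0.7,"dz":0,"spin":0},{"grip":1,"dx":0.7,"dy":-0.7,"dz":0,"spin":0},{"grip":1,"dx":0.7,"dy":-0.7,"dz":0,"spin":0},{"grip":1,"dx":0.7,"dy":-0.7,"dz":0,"spin":0}]'
```

```text
time_s: 1.73
eef_pos: [0.2141, -0.6402, 0.2454]
tcp_rot: [0.0, 1.0, -0.021, 0.0]
wrist_force: [-0.3, -0.1, -0.4]
finger_gap: 0.0851
time_s: 2.57
eef_pos: [0.3553, -0.4474, 0.2455]
tcp_rot: [0.0, 0.997, 0.076, 0.0]
wrist_force: [0.3, 0.2, -1.4]
finger_gap: 0.0858
```

```bash
python3 -m crank '[{"grip":1,"dx":0.37,"dy":-0.93,"dz":0,"spin":0},{"grip":1,"dx":0.37,"dy":-0.93,"dz":0,"spin":0},{"grip":1,"dx":0.37,"dy":-0.93,"dz":0,"spin":0},{"grip":1,"dx":0.37,"dy":-0.93,"dz":0,"spin":0},{"grip":1,"dx":0.37,"dy":-0.93,"dz":0,"spin":0},{"grip":1,"dx":0.37,"dy":-0.93,"dz":0,"spin":0},{"grip":1,"dx":0.37,"dy":-0.93,"dz":0,"spin":0},{"grip":1,"dx":0.37,"dy":-0.93,"dz":0,"spin":0},{"grip":1,"dx":0.37,"dy":-0.93,"dz":0,"spin":0},{"grip":1,"dx":0.37,"dy":-0.93,"dz":0,"spin":0}]'
python3 -m crank '[{"grip":1,"dx":0.37,"dy":-0.93,"dz":0,"spin":0},{"grip":1,"dx":0.37,"dy":-0.93,"dz":0,"spin":0},{"grip":1,"dx":0.37,"dy":-0.93,"dz":0,"spin":0},{"grip":1,"dx":0.37,"dy":-0.93,"dz":0,"spin":0},{"grip":1,"dx":0.37,"dy":-0.93,"dz":0,"spin":0},{"grip":1,"dx":0.37,"dy":-0.93,"dz":0,"spin":0},{"grip":1,"dx":0.37,"dy":-0.93,"dz":0,"spin":0},{"grip":1,"dx":0.37,"dy":-0.93,"dz":0,"spin":0},{"grip":1,"dx":0.37,"dy":-0.93,"dz":0,"spin":0},{"grip":1,"dx":0,"dy":0,"dz":0,"spin":0}]'
cat >> h.py <<'E'
def wproj(K,M,pos,q,X):  # fisheye
    Rw=R.from_quat(np.r_[q[1:],q[0]]).as_matrix()
    t=Rw.T@(np.asarray(X)-pos); c=(np.linalg.inv(M)@np.r_[t,1])[:3]*[1,-1,-1]
    th=np.arctan2(np.hypot(c[0],c[1]),c[2]); d=c[:2]/np.hypot(c[0],c[1])
    return np.array([K[0,2]+K[0,0]*th*d[0],K[1,2]+K[1,1]*th*d[1]])
def wplane(K,M,pos,q,uv,z):
    r=least_squares(lambda a:wproj(K,M,pos,q,[a[0],a[1],z])-uv,pos[:2]+[.03,.03]); return r.x
E
python3 - <<'E'
from bench import status, optics
from h import *
import cv2
s=status.observe(); p=optics.snapshot('wrist'); K,M=p['K'],p['mount']
cv2.imwrite('pics/w1.png',p['img'][:,:,::-1]); print(s['eef_pos'],s['tcp_rot'],K.tolist(),M.round(4).tolist())
loc={'stage':[0,0,0],'corner':[.05,.17,.02],'bar_grip':[-.07,-.056,.09],'bar_hinge':[.105,-.056,.058]}
for o in ['stage','corner','bar_grip','bar_hinge','plate_center']:
    r=optics.place_of(p,o); print(o,[(np.round(a['xy'],1).tolist(),round(a['conf'],2)) for a in r[:2]], wproj(K,M,s['eef_pos'],s['tcp_rot'],st(.5507,.206,.1506,loc[o])).round(1) if o in loc else '')
E
```

```text
time_s: 3.4
eef_pos: [0.4222, -0.1546, 0.2457]
tcp_rot: [0.0, 0.997, 0.076, 0.0]
wrist_force: [1.1, -0.1, -0.1]
finger_gap: 0.0856
time_s: 4.23
eef_pos: [0.4831, 0.1141, 0.2462]
tcp_rot: [-0.002, 0.997, 0.08, 0.001]
wrist_force: [-0.7, 0.3, 0.6]
finger_gap: 0.0854
[0.4831294  0.1140802  0.24624277] [-0.00230215  0.99675545  0.08044505  0.00136611] [[309.70691628693146, 0.0, 318.8175132516932], [0.0, 309.70691628693146, 194.5528524935621], [0.0, 0.0, 1.0]] [[1.0, 0.0007, -0.0002, 0.0001], [0.0006, -0.9657, -0.2596, -0.065], [-0.0003, 0.2596, -0.9657, -0.1287], [0.0, 0.0, 0.0, 1.0]]
stage [([380.4, 103.2], 0.6)] [385.1 103.2]
corner [] [426.7 -25.6]
bar_grip [([330.8, 162.2], 0.72)] [329.8 157.5]
bar_hinge [([480.4, 154.5], 0.63)] [481.4 158.5]
plate_center [([380.6, 165.1], 0.97)]
```

View pics/w1.png

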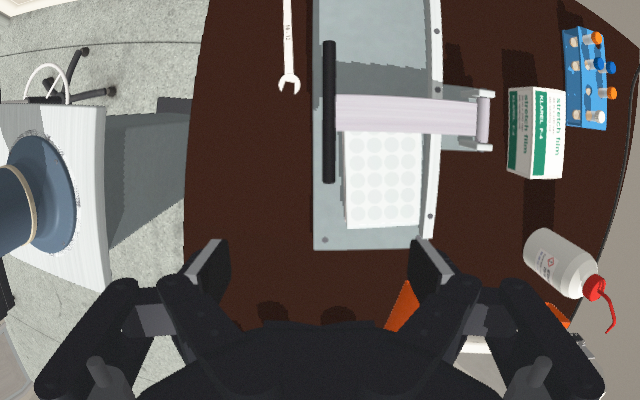

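The wrist view shows the handle from (329,40) to (329,183), the board's right corners at (314,249) and (427,246), and the plate at (346–420,130–227). I'll now fit the stage pose to all three views.

Run:
```python
from h import *
K=np.array([[309.707,0,318.8175],[0,309.707,194.5529],[0,0,1]]);M=np.array([[1.0,0.0007,-0.0002,0.0001],[0.0006,-0.9657,-0.2596,-0.065],[-0.0003,0.2596,-0.9657,-0.1287],[0,0,0,1]])
pos=np.array([0.4831294,0.1140802,0.24624277]);q=[-0.00230215,0.99675545,0.08044505,0.00136611]
def bar(p,a):
    d=np.array(p)-[.105,0,.058]; c,s=np.cos(a),np.sin(a)
    return np.array([.105+d[0]*c+d[2]*s,p[1],.058-d[0]*s+d[2]*c])
W=lambda X:wproj(K,M,pos,q,X)
S=lambda X:proj(Ks,Ts,X); T=lambda X:proj(Kt,Tt,X)
obs=[('h1',[-.07,.054,.09],1,W,[329,41]),('h2',[-.07,-.076,.09],1,W,[329,182]),('g',[-.07,-.056,.09],1,W,[330.8,162.2]),
('bc1',[-.085,-.18,.02],0,W,[314,249]),('bc2',[.065,-.18,.02],0,W,[426,246]),('hin',[.105,-.056,.058],0,W,[480.4,154.5]),
('g',[-.07,-.056,.09],1,S,[292.5,211.3]),('g',[-.07,-.056,.09],1,T,[296.6,232.8]),('co',[.05,.17,.02],0,T,[187.6,200.6]),('hinS',[.105,-.056,.058],0,S,[343,200.2]),('hinT',[.105,-.056,.058],0,T,[282,158.2]),('bc1T',[-.085,-.18,.02],0,T,[351,237])]
def f(v):
    return np.concatenate([F(st(*v[:3],bar(p,v[3]) if b else np.array(p)))-uv for _,p,b,F,uv in obs])
r=least_squares(f,[.55,.206,.15,.03],loss='soft_l1');v=r.x;print(v.round(4))
for o,e in zip(obs,f(v).reshape(-1,2)):print(o[0],e.round(1))
print('grip',st(*v[:3],bar([-.07,-.056,.09],v[3])).round(4),'hinge',st(*v[:3],[.105,-.056,.058]).round(4))
# triangulated grip from 3 views
F=lambda X:np.concatenate([W(X)-[330,161],S(X)-[292.5,211.3],T(X)-[296.6,232.8]])
r=least_squares(F,[.48,.13,.09]);print(r.x.round(4),r.fun.round(1))
# plate corners at top z=.05: right-front, right-rear, in stage coords
for uv in [(347,228),(420,223),(343,131)]:
    w=wplane(K,M,pos,q,uv,.05); d=w-v[:2]; c,s=np.cos(v[2]),np.sin(v[2]); print(uv,[round(c*d[0]+s*d[1],4),round(-s*d[0]+c*d[1],4)])
```

```text
[0.5484 0.2045 0.1637 0.035 ]
h1 [ 0.3 -0.5]
h2 [0.4 0.1]
g [-1.4 -1.5]
bc1 [-0.3  0.9]
bc2 [2.  1.1]
hin [-0.3  3.8]
g [-1.2  0.2]
g [-2.8 -1. ]
co [1.5 2.9]
hinS [-0.  -1.2]
hinT [-0.4  0.7]
bc1T [-0.  -2.9]
grip [0.4897 0.138  0.0961] hinge [0.6611 0.1663 0.058 ]
[0.4902 0.1368 0.0948] [-0.3  0.9 -0.7  0.8 -2.2 -1.2]
(347, 228) [np.float64(-0.0468), np.float64(-0.1391)]
(420, 223) [np.float64(0.0389), np.float64(-0.1346)]
(343, 131) [np.float64(-0.0529), np.float64(-0.0313)]
```

```bash
python3 -m crank '[{"grip":1,"dx":0.18,"dy":-0.37,"dz":0.6,"spin":0},{"grip":1,"dx":0.18,"dy":-0.36,"dz":0.8,"spin":0},{"grip":1,"dx":0,"dy":0,"dz":0.8,"spin":0},{"grip":1,"dx":0,"dy":0,"dz":0.8,"spin":0},{"grip":1,"dx":0,"dy":0,"dz":0.8,"spin":0},{"grip":1,"dx":0,"dy":0,"dz":0.8,"spin":0},{"grip":1,"dx":0,"dy":0,"dz":0.6,"spin":0},{"grip":1,"dx":0,"dy":0,"dz":0,"spin":0},{"grip":0.5,"dx":0,"dy":0,"dz":0,"spin":0},{"grip":0,"dx":0,"dy":0,"dz":0,"spin":0}]'
python3 -m crank '[{"grip":0,"dx":0,"dy":0,"dz":0,"spin":0},{"grip":0,"dx":0,"dy":0,"dz":0,"spin":0},{"grip":0,"dx":0,"dy":0,"dz":0,"spin":0},{"grip":0,"dx":0,"dy":0,"dz":0,"spin":0},{"grip":0,"dx":0,"dy":0,"dz":0,"spin":0},{"grip":0,"dx":0,"dy":0,"dz":0,"spin":0},{"grip":0,"dx":0,"dy":0,"dz":0,"spin":0},{"grip":0,"dx":0,"dy":0,"dz":0,"spin":0},{"grip":0,"dx":0,"dy":0,"dz":0,"spin":0},{"grip":0,"dx":0,"dy":0,"dz":0,"spin":0}]'
python3 - <<'E'
from bench import optics
import cv2
p=optics.snapshot('wrist');cv2.imwrite('pics/w2.png',p['img'][:,:,::-1])
E
```

```text
time_s: 5.37
eef_pos: [0.4909, 0.1304, 0.0904]
tcp_rot: [-0.0, 0.997, 0.076, 0.001]
wrist_force: [-0.0, 0.6, 0.6]
finger_gap: 0.0642
time_s: 6.2
eef_pos: [0.4897, 0.1305, 0.0892]
tcp_rot: [0.0, 0.997, 0.076, -0.0]
wrist_force: [-1.8, -1.2, 0.2]
finger_gap: 0.0101
```

View pics/w2.png

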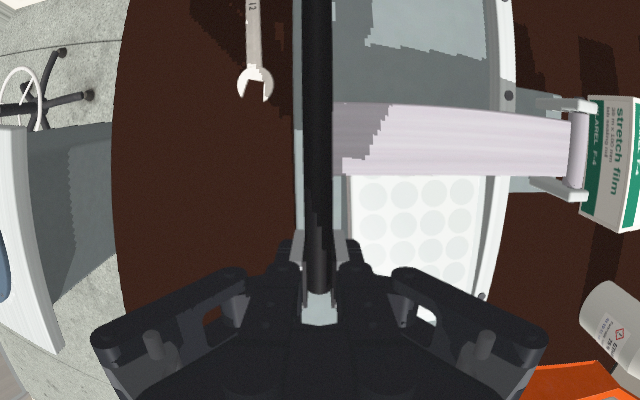

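Run:
```python
import numpy as np
ph=np.linspace(.216,.216+1.72,21)
x=-178*np.cos(ph);z=178*np.sin(ph)
for a,b in zip(np.diff(x)/30,-np.diff(z)/30):print(round(a,2),round(b,2))
```

```text
0.13 -0.49
0.17 -0.48
0.21 -0.46
0.25 -0.44
0.29 -0.42
0.32 -0.39
0.36 -0.36
0.39 -0.33
0.41 -0.3
0.44 -0.26
0.46 -0.22
0.48 -0.18
0.49 -0.14
0.5 -0.1
0.51 -0.05
0.51 -0.01
0.51 0.03
0.5 0.08
0.5 0.12
0.48 0.16
```

```bash
python3 -m crank '[{"grip":0,"dx":0.13,"dy":0,"dz":-0.49,"spin":0},{"grip":0,"dx":0.17,"dy":0,"dz":-0.48,"spin":0},{"grip":0,"dx":0.21,"dy":0,"dz":-0.46,"spin":0},{"grip":0,"dx":0.25,"dy":0,"dz":-0.44,"spin":0},{"grip":0,"dx":0.29,"dy":-0.01,"dz":-0.42,"spin":0},{"grip":0,"dx":0.32,"dy":-0.01,"dz":-0.39,"spin":0},{"grip":0,"dx":0.36,"dy":-0.01,"dz":-0.36,"spin":0},{"grip":0,"dx":0.39,"dy":-0.01,"dz":-0.33,"spin":0},{"grip":0,"dx":0.41,"dy":-0.01,"dz":-0.3,"spin":0},{"grip":0,"dx":0.44,"dy":-0.01,"dz":-0.26,"spin":0}]'
```

```text
time_s: 7.08
eef_pos: [0.5723, 0.1441, 0.2091]
tcp_rot: [0.004, 0.997, 0.076, -0.007]
wrist_force: [-18.4, -8.5, 25.0]
finger_gap: 0.0102
```

```bash
python3 -m crank '[{"grip":0,"dx":0.4,"dy":-0.01,"dz":-0.28,"spin":0},{"grip":0,"dx":0.45,"dy":-0.01,"dz":-0.23,"spin":0},{"grip":0,"dx":0.48,"dy":-0.01,"dz":-0.18,"spin":0},{"grip":0,"dx":0.5,"dy":-0.01,"dz":-0.13,"spin":0},{"grip":0,"dx":0.51,"dy":-0.01,"dz":-0.05,"spin":0},{"grip":0,"dx":0,"dy":0,"dz":0,"spin":0},{"grip":0,"dx":0,"dy":0,"dz":0,"spin":0},{"grip":0,"dx":0,"dy":0,"dz":0,"spin":0},{"grip":0,"dx":0,"dy":0,"dz":0,"spin":0},{"grip":0,"dx":0,"dy":0,"dz":0,"spin":0}]'
```

```text
time_s: 7.92
eef_pos: [0.6486, 0.1566, 0.2348]
tcp_rot: [0.001, 0.997, 0.075, 0.002]
wrist_force: [-0.2, -2.5, 5.9]
finger_gap: 0.0098
```

```bash
python3 -m crank '[{"grip":0,"dx":0.51,"dy":-0.01,"dz":-0.02,"spin":0},{"grip":0,"dx":0.51,"dy":-0.01,"dz":0.01,"spin":0},{"grip":0,"dx":0.51,"dy":-0.01,"dz":0.05,"spin":0},{"grip":0,"dx":0.5,"dy":-0.01,"dz":0.1,"spin":0},{"grip":0,"dx":0.49,"dy":-0.01,"dz":0.14,"spin":0},{"grip":0,"dx":0,"dy":0,"dz":0,"spin":0},{"grip":0,"dx":0,"dy":0,"dz":0,"spin":0},{"grip":0.3,"dx":0,"dy":0,"dz":0,"spin":0},{"grip":0.6,"dx":0,"dy":0,"dz":0,"spin":0},{"grip":0.6,"dx":0,"dy":0,"dz":0,"spin":0}]'
```

```text
time_s: 8.75
eef_pos: [0.7206, 0.1719, 0.2244]
tcp_rot: [-0.0, 0.997, 0.077, -0.001]
wrist_force: [-0.3, 0.7, 0.3]
finger_gap: 0.0453
```

```bash
python3 -m crank '[{"grip":0.6,"dx":0,"dy":0,"dz":-0.6,"spin":0},{"grip":0.6,"dx":0,"dy":0,"dz":-0.9,"spin":0},{"grip":0.6,"dx":0,"dy":0,"dz":-0.9,"spin":0},{"grip":0.6,"dx":-0.6,"dy":0.4,"dz":0,"spin":0},{"grip":0.6,"dx":-0.9,"dy":0.5,"dz":0,"spin":0},{"grip":0.6,"dx":-0.9,"dy":0.5,"dz":0,"spin":0},{"grip":0.6,"dx":-0.9,"dy":0.6,"dz":0,"spin":0},{"grip":0.6,"dx":-0.9,"dy":0.6,"dz":0.5,"spin":0},{"grip":0.6,"dx":-0.9,"dy":0.5,"dz":0.5,"spin":0},{"grip":0.6,"dx":-0.7,"dy":0.5,"dz":0.5,"spin":0}]'
python3 -m crank '[{"grip":0.6,"dx":0,"dy":0,"dz":0.2,"spin":0},{"grip":0.6,"dx":0,"dy":0,"dz":0,"spin":0},{"grip":0.6,"dx":0,"dy":0,"dz":0,"spin":0},{"grip":0.6,"dx":0,"dy":0,"dz":0,"spin":0},{"grip":0.6,"dx":0,"dy":0,"dz":0,"spin":0},{"grip":0.6,"dx":0,"dy":0,"dz":0,"spin":0},{"grip":0.6,"dx":0,"dy":0,"dz":0,"spin":0},{"grip":0.6,"dx":0,"dy":0,"dz":0,"spin":0},{"grip":0.6,"dx":0,"dy":0,"dz":0,"spin":0},{"grip":0.6,"dx":0,"dy":0,"dz":0,"spin":0}]'
python3 - <<'E'
from bench import status, optics
from h import *
import cv2
s=status.observe(); p=optics.snapshot('wrist'); K,M=p['K'],p['mount']
cv2.imwrite('pics/w3.png',p['img'][:,:,::-1]); print(s['eef_pos'].tolist(),s['tcp_rot'].tolist())
for o in ['stage','corner','plate_center']:
    r=optics.place_of(p,o); print(o,[(np.round(a['xy'],1).tolist(),round(a['conf'],2)) for a in r[:2]])
r=optics.silhouettes(p,'plate_center')
if r:
    m=r[0]['region'].astype('uint8'); c=max(cv2.findContours(m,0,2)[0],key=cv2.contourArea); print(r[0]['conf'],cv2.approxPolyDP(c,6,True)[:,0].tolist())
E
```

```text
time_s: 9.58
eef_pos: [0.5633, 0.0374, 0.2513]
tcp_rot: [0.0, 0.997, 0.076, -0.0]
wrist_force: [0.1, 0.2, -0.8]
finger_gap: 0.0511
time_s: 10.42
eef_pos: [0.566, 0.0381, 0.2459]
tcp_rot: [-0.0, 0.997, 0.076, 0.0]
wrist_force: [0.3, 1.0, -0.5]
finger_gap: 0.0513
[0.5659767780929551, 0.03805244800727371, 0.24593451977049982] [-1.5843682791607275e-05, 0.9970905883787192, 0.07622567971208746, 6.378077734921477e-05]
stage [([325.7, 29.6], 0.79), ([322.4, 88.1], 0.42)]
corner []
plate_center [([320.7, 88.0], 0.6)]
0.98 [[356, 29], [277, 34], [285, 148], [362, 143]]
```

View pics/w3.png

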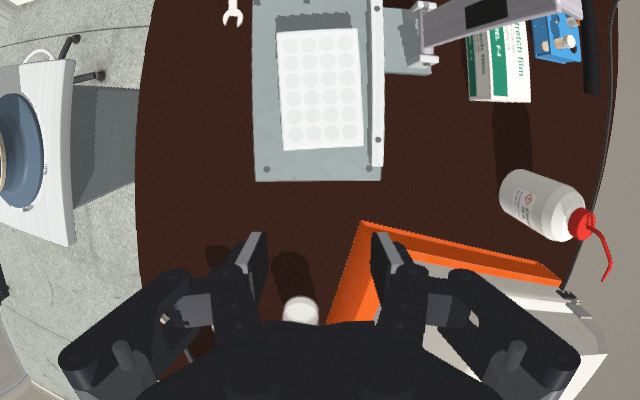

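The bar now stands up and leans back, clear of the plate. The board's right corners are at (254,181) and (381,181), the back fence's end at (372,165), and the plate's corners at about (277,32), (357,29), (363,146), (285,150).

```bash
cat >> h.py <<'E'
KW=np.array([[309.707,0,318.8175],[0,309.707,194.5529],[0,0,1]]);MW=np.array([[1.0,0.0007,-0.0002,0.0001],[0.0006,-0.9657,-0.2596,-0.065],[-0.0003,0.2596,-0.9657,-0.1287],[0,0,0,1]])
def tost(v,w):
    d=np.asarray(w)[:2]-v[:2];c,s=np.cos(v[2]),np.sin(v[2]);return np.array([c*d[0]+s*d[1],-s*d[0]+c*d[1]])
E
python3 - <<'E'
from h import *
pos=np.array([0.565977,0.038052,0.245935]);q=[0,.99709,.076226,0]
v=np.array([.5484,.2045,.1637])
P=lambda uv,z:wplane(KW,MW,pos,q,uv,z)
for n,uv,z,e in [('bc1',(254,181),.02,(-.085,-.18)),('bc2',(381,181),.02,(.065,-.18)),('fence in end top',(372,165),.035,(.05,-.16)),('fence in, far',(371.5,10),.035,(.05,0)),('front edge far',(252,5),.02,(-.085,0))]:
    print(n,P(uv,z).round(4),tost(v,P(uv,z)).round(4),e)
c=np.array([tost(v,P(uv,.05)) for uv in [(277,33),(357,29),(363,146),(285,150)]]);print(c.round(4),c.mean(0).round(4))
print('tcp',tost(v,pos))
E
```

```text
bc1 [0.492  0.0129] [-0.0869 -0.1798] (-0.085, -0.18)
bc2 [0.6413 0.0358] [ 0.0642 -0.1816] (0.065, -0.18)
fence in end top [0.6239 0.055 ] [ 0.0501 -0.1598] (0.05, -0.16)
fence in, far [0.5957 0.2294] [0.0507 0.0169] (0.05, 0)
front edge far [0.4594 0.2219] [-0.0849  0.0316] (-0.085, 0)
[[-0.0514 -0.0145]
 [ 0.032  -0.0111]
 [ 0.0374 -0.1368]
 [-0.045  -0.1402]] [-0.0067 -0.0757]
tcp [-0.00978399 -0.16708729]
```

```bash
python3 -m crank '[{"grip":0.6,"dx":0.1,"dy":0,"dz":0.6,"spin":-0.09},{"grip":0.6,"dx":0,"dy":0,"dz":0.9,"spin":0},{"grip":0.6,"dx":0,"dy":0,"dz":0.9,"spin":0},{"grip":0.6,"dx":0,"dy":0,"dz":0.9,"spin":0},{"grip":0.6,"dx":0,"dy":0,"dz":0.9,"spin":0},{"grip":0.6,"dx":0,"dy":0,"dz":0.9,"spin":0},{"grip":0.6,"dx":0,"dy":0,"dz":0.8,"spin":0},{"grip":0.6,"dx":0,"dy":0,"dz":0.6,"spin":0},{"grip":0.6,"dx":0,"dy":0,"dz":0.27,"spin":0},{"grip":0.6,"dx":0,"dy":0,"dz":0,"spin":0}]'
python3 -m crank '[{"grip":0.6,"dx":0,"dy":0,"dz":0,"spin":0},{"grip":0.6,"dx":0,"dy":-0.15,"dz":0,"spin":0},{"grip":0.6,"dx":0,"dy":-0.2,"dz":0,"spin":0},{"grip":0.6,"dx":0,"dy":-0.2,"dz":0,"spin":0},{"grip":0.6,"dx":0,"dy":-0.2,"dz":0,"spin":0},{"grip":0.6,"dx":0,"dy":-0.2,"dz":0,"spin":0},{"grip":0.6,"dx":0,"dy":-0.2,"dz":0,"spin":0},{"grip":0.6,"dx":0,"dy":-0.2,"dz":0,"spin":0},{"grip":0.6,"dx":0,"dy":-0.2,"dz":0,"spin":0},{"grip":0.6,"dx":0,"dy":0,"dz":0,"spin":0}]'
python3 - <<'E'
from bench import status,optics
from h import *
import cv2
v=[.5484,.2045,.1637]
s=status.observe();print(tost(v,s['eef_pos']),s['wrist_force'])
p=optics.snapshot('wrist');cv2.imwrite('pics/w4.png',p['img'][:,:,::-1])
r=optics.silhouettes(p,'plate_center')
if r:
    m=r[0]['region'].astype('uint8'); c=max(cv2.findContours(m,0,2)[0],key=cv2.contourArea); 
    for uv in cv2.approxPolyDP(c,6,True)[:,0]: print(uv,tost(v,wplane(KW,MW,s['eef_pos'],s['tcp_rot'],uv,.05)).round(4))
E
```

```text
time_s: 11.5
eef_pos: [0.5677, 0.0381, 0.041]
tcp_rot: [-0.0, 0.997, 0.082, -0.002]
wrist_force: [-0.2, 0.5, 0.5]
finger_gap: 0.051
time_s: 12.33
eef_pos: [0.5611, 0.0865, 0.043]
tcp_rot: [-0.001, 0.997, 0.083, 0.0]
wrist_force: [-0.5, -0.6, 0.0]
finger_gap: 0.0513
[-0.006683   -0.11849651] [-0.49620356 -0.62809177  0.03258578]
[218   0] [-0.0479 -0.0039]
[225 237] [-0.0478 -0.1056]
[415 240] [ 0.0359 -0.107 ]
[426 133] [ 0.037  -0.0602]
[424   0] [ 0.0365 -0.0035]
```

View pics/w4.png

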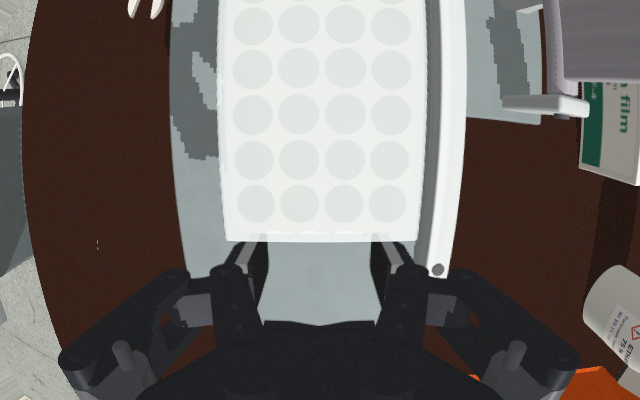

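The wrist view shows the plate pushed square ahead of both fingertips, with its right edge at rows 237–240 and about 12 mm of gap to the back fence.

```bash
python3 -m crank '[{"grip":0.6,"dx":0,"dy":-0.2,"dz":0,"spin":0},{"grip":0.6,"dx":0,"dy":-0.3,"dz":0,"spin":0},{"grip":0.6,"dx":0,"dy":-0.35,"dz":0,"spin":0},{"grip":0.6,"dx":0,"dy":-0.35,"dz":0,"spin":0},{"grip":0.6,"dx":0,"dy":-0.35,"dz":0,"spin":0},{"grip":0.6,"dx":0,"dy":-0.35,"dz":0,"spin":0},{"grip":0.6,"dx":0,"dy":-0.35,"dz":0,"spin":0},{"grip":0.6,"dx":0,"dy":-0.35,"dz":0,"spin":0},{"grip":0.6,"dx":0,"dy":-0.35,"dz":0,"spin":0},{"grip":0.6,"dx":0,"dy":-0.35,"dz":0,"spin":0}]'
python3 -m crank '[{"grip":0.6,"dx":0,"dy":-0.35,"dz":0,"spin":0},{"grip":0.6,"dx":0,"dy":-0.35,"dz":0,"spin":0},{"grip":0.6,"dx":0,"dy":-0.35,"dz":0,"spin":0},{"grip":0.6,"dx":0,"dy":-0.2,"dz":0,"spin":0},{"grip":0.6,"dx":0,"dy":-0.1,"dz":0,"spin":0},{"grip":0.6,"dx":0,"dy":0,"dz":0,"spin":0},{"grip":0.6,"dx":0,"dy":0,"dz":0,"spin":0},{"grip":0.6,"dx":0,"dy":0,"dz":0,"spin":0},{"grip":0.6,"dx":0,"dy":0,"dz":0,"spin":0},{"grip":0.6,"dx":0,"dy":0,"dz":0,"spin":0}]'
python3 - <<'E'
from bench import status,optics
from h import *
import cv2
v=[.5484,.2045,.1637]
s=status.observe();print(tost(v,s['eef_pos']),s['wrist_force'],s['qpos'].round(2))
p=optics.snapshot('wrist');cv2.imwrite('pics/w5.png',p['img'][:,:,::-1])
r=optics.silhouettes(p,'plate_center')
if r:
    m=r[0]['region'].astype('uint8'); c=max(cv2.findContours(m,0,2)[0],key=cv2.contourArea); 
    for uv in cv2.approxPolyDP(c,6,True)[:,0]: print(uv,tost(v,wplane(KW,MW,s['eef_pos'],s['tcp_rot'],uv,.05)).round(4))
E
```

```text
time_s: 13.27
eef_pos: [0.545, 0.1831, 0.0428]
tcp_rot: [0.0, 0.997, 0.082, -0.0]
wrist_force: [-0.2, -0.2, -1.3]
finger_gap: 0.0511
time_s: 14.1
eef_pos: [0.5388, 0.2215, 0.0428]
tcp_rot: [0.0, 0.997, 0.081, 0.0]
wrist_force: [-0.3, -0.1, -0.7]
finger_gap: 0.0514
[-0.00669824  0.01832758] [-0.30286498 -0.09751926 -0.70553111] [-0.02  0.65 -0.6   1.9   0.52  0.76 -0.75]
[218   0] [-0.0475  0.1329]
[226 235] [-0.0471  0.0324]
[417 234] [0.0365 0.0327]
[425   0] [0.0371 0.1331]
```

View pics/w5.png

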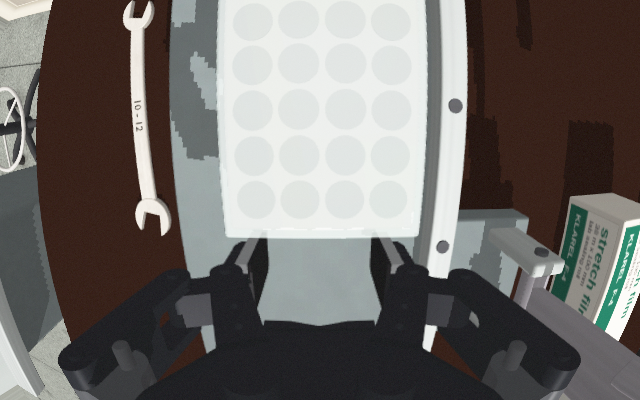

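The plate is square and about 10 mm short of the end fence. The spanner at (145,120) is untouched. I'm backing off to push from the front with the tool turned 90 degrees.

```bash
python3 -m crank '[{"grip":0.6,"dx":0,"dy":0.5,"dz":0,"spin":0},{"grip":0.6,"dx":0,"dy":0,"dz":-0.8,"spin":0},{"grip":0.6,"dx":0,"dy":0,"dz":-1,"spin":0},{"grip":0.6,"dx":0,"dy":0,"dz":-1,"spin":0},{"grip":0.6,"dx":-0.5,"dy":-0.8,"dz":-0.2,"spin":0},{"grip":0.6,"dx":-0.5,"dy":-0.8,"dz":0,"spin":0},{"grip":0.6,"dx":-0.5,"dy":-0.8,"dz":0,"spin":0},{"grip":0.6,"dx":-0.48,"dy":-0.82,"dz":0,"spin":0},{"grip":0.6,"dx":0,"dy":0,"dz":0,"spin":0.5},{"grip":0.6,"dx":0,"dy":0,"dz":0,"spin":0.8}]'
python3 -m crank '[{"grip":0.6,"dx":0,"dy":0,"dz":0,"spin":1},{"grip":0.6,"dx":0,"dy":0,"dz":0,"spin":1},{"grip":0.6,"dx":0,"dy":0,"dz":0,"spin":1},{"grip":0.6,"dx":0,"dy":0,"dz":0,"spin":1},{"grip":0.6,"dx":0,"dy":0,"dz":0,"spin":1},{"grip":0.6,"dx":0,"dy":0,"dz":0,"spin":1},{"grip":0.6,"dx":0,"dy":0,"dz":0,"spin":1},{"grip":0.6,"dx":0,"dy":0,"dz":0,"spin":1},{"grip":0.6,"dx":0,"dy":0,"dz":0,"spin":1},{"grip":0.6,"dx":0,"dy":0,"dz":0,"spin":1}]'
python3 -m crank '[{"grip":0.6,"dx":0,"dy":0,"dz":0,"spin":1},{"grip":0.6,"dx":0,"dy":0,"dz":0,"spin":0.79},{"grip":0.6,"dx":0,"dy":0,"dz":0,"spin":0},{"grip":0.6,"dx":0,"dy":0,"dz":0,"spin":0},{"grip":0.6,"dx":0,"dy":0,"dz":0,"spin":0},{"grip":0.6,"dx":0,"dy":0,"dz":0,"spin":0},{"grip":0.6,"dx":0,"dy":0,"dz":0,"spin":0},{"grip":0.6,"dx":0,"dy":0,"dz":0,"spin":0},{"grip":0.6,"dx":0,"dy":0,"dz":0,"spin":0},{"grip":0.6,"dx":0,"dy":0,"dz":0,"spin":0}]'
python3 - <<'E'
from bench import status
from h import *
v=[.5484,.2045,.1637];s=status.observe();q=s['tcp_rot']
print(tost(v,s['eef_pos']),s['eef_pos'][2],2*np.arctan2(q[2],q[1])-.1637,s['qpos'].round(2))
E
```

```text
time_s: 15.03
eef_pos: [0.4651, 0.2947, 0.1331]
tcp_rot: [-0.0, 1.0, 0.004, -0.0]
wrist_force: [1.1, -0.0, 0.4]
finger_gap: 0.0512
time_s: 15.87
eef_pos: [0.4667, 0.2927, 0.1328]
tcp_rot: [-0.0, 0.826, -0.564, 0.0]
wrist_force: [-0.1, -0.3, -0.7]
finger_gap: 0.0511
time_s: 16.7
eef_pos: [0.4668, 0.2927, 0.1328]
tcp_rot: [0.0, 0.762, -0.647, -0.0]
wrist_force: [0.5, -0.2, 0.2]
finger_gap: 0.0513
[-0.06613258  0.10033239] 0.1327535504571176 -1.5711979309510553 [-0.38  0.42 -0.33  1.93  0.18  0.82 -2.21]
```

```bash
python3 -m crank '[{"grip":0.6,"dx":0,"dy":0.2,"dz":0.5,"spin":0},{"grip":0.6,"dx":0,"dy":0,"dz":0.7,"spin":0},{"grip":0.6,"dx":0,"dy":0,"dz":0.8,"spin":0},{"grip":0.6,"dx":0,"dy":0,"dz":0.7,"spin":0},{"grip":0.6,"dx":0,"dy":0,"dz":0.3,"spin":0},{"grip":0.6,"dx":0,"dy":0,"dz":0,"spin":0},{"grip":0.6,"dx":0,"dy":-0.15,"dz":0,"spin":0},{"grip":0.6,"dx":0,"dy":-0.15,"dz":0,"spin":0},{"grip":0.6,"dx":0,"dy":-0.15,"dz":0,"spin":0},{"grip":0.6,"dx":0,"dy":-0.15,"dz":0,"spin":0}]'
python3 -m crank '[{"grip":0.6,"dx":0,"dy":-0.07,"dz":0,"spin":0},{"grip":0.6,"dx":0,"dy":-0.06,"dz":0,"spin":0},{"grip":0.6,"dx":0,"dy":-0.06,"dz":0,"spin":0},{"grip":0.6,"dx":0,"dy":-0.03,"dz":0,"spin":0},{"grip":0.6,"dx":0,"dy":0,"dz":0,"spin":0},{"grip":0.6,"dx":0,"dy":0,"dz":0,"spin":0},{"grip":0.6,"dx":0,"dy":0,"dz":0,"spin":0},{"grip":0.6,"dx":0,"dy":0,"dz":0,"spin":0},{"grip":0.6,"dx":0,"dy":0,"dz":0,"spin":0},{"grip":0.6,"dx":0,"dy":0,"dz":0,"spin":0}]'
```

```text
time_s: 17.53
eef_pos: [0.4791, 0.2951, 0.0439]
tcp_rot: [-0.0, 0.762, -0.647, 0.0]
wrist_force: [-3.2, 0.2, 1.6]
finger_gap: 0.0519
time_s: 18.37
eef_pos: [0.485, 0.2958, 0.0428]
tcp_rot: [0.0, 0.762, -0.647, 0.0]
wrist_force: [-4.2, 0.1, 2.5]
finger_gap: 0.0514
```

```bash
python3 -m crank '[{"grip":0.6,"dx":0,"dy":-0.05,"dz":0,"spin":0},{"grip":0.6,"dx":0,"dy":-0.03,"dz":0,"spin":0},{"grip":0.6,"dx":0,"dy":0,"dz":0,"spin":0},{"grip":0.6,"dx":0,"dy":0,"dz":0,"spin":0},{"grip":0.6,"dx":0,"dy":0,"dz":0,"spin":0},{"grip":0.6,"dx":0,"dy":0,"dz":0,"spin":0},{"grip":0.6,"dx":0,"dy":0,"dz":0,"spin":0},{"grip":0.6,"dx":0,"dy":0,"dz":0,"spin":0},{"grip":0.6,"dx":0,"dy":0,"dz":0,"spin":0},{"grip":0.6,"dx":0,"dy":0,"dz":0,"spin":0}]'
python3 - <<'E'
from bench import status,optics
from h import *
import cv2
v=[.5484,.2045,.1637]
s=status.observe();print(tost(v,s['eef_pos']),s['wrist_force'])
p=optics.snapshot('wrist');cv2.imwrite('pics/w6.png',p['img'][:,:,::-1])
r=optics.silhouettes(p,'plate_center')
if r:
    m=r[0]['region'].astype('uint8'); c=max(cv2.findContours(m,0,2)[0],key=cv2.contourArea); 
    for uv in cv2.approxPolyDP(c,6,True)[:,0]: print(uv,tost(v,wplane(KW,MW,s['eef_pos'],s['tcp_rot'],uv,.05)).round(4))
E
```

```text
time_s: 19.2
eef_pos: [0.4851, 0.2958, 0.0426]
tcp_rot: [0.002, 0.763, -0.647, -0.001]
wrist_force: [-8.5, -1.7, 6.9]
finger_gap: 0.0511
[-0.0476173   0.10037183] [-8.49823432 -1.66369444  6.88421186]
[180  47] [0.0479 0.1573]
[192 239] [-0.0359  0.1575]
[467 238] [-0.036   0.0318]
[480  51] [0.0477 0.0321]
[356  36] [0.0485 0.0858]
```

View pics/w6.png

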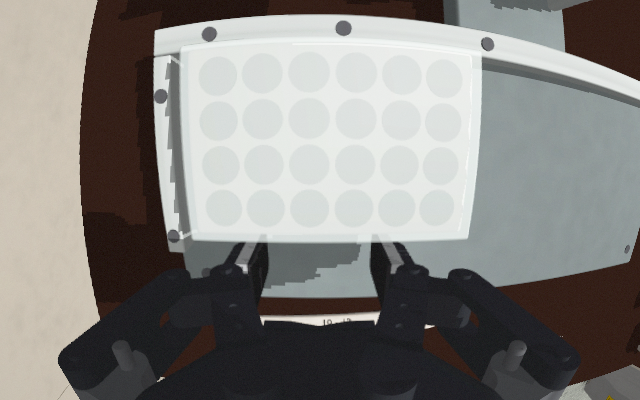

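The plate is flush on the back fence, since force rises there with no further motion. A gap of about 12 mm remains on the left, columns 168–190. Next comes the final push along y.

```bash
python3 -m crank '[{"grip":0.6,"dx":0,"dy":0.4,"dz":0,"spin":0},{"grip":0.6,"dx":0,"dy":0,"dz":-0.8,"spin":0},{"grip":0.6,"dx":0,"dy":0,"dz":-1,"spin":0},{"grip":0.6,"dx":0,"dy":0,"dz":-1,"spin":0},{"grip":0.6,"dx":0,"dy":0,"dz":-0.2,"spin":-0.5},{"grip":0.6,"dx":0,"dy":0,"dz":0,"spin":-0.9},{"grip":0.6,"dx":0,"dy":0,"dz":0,"spin":-1},{"grip":0.6,"dx":0,"dy":0,"dz":0,"spin":-1},{"grip":0.6,"dx":0,"dy":0,"dz":0,"spin":-1},{"grip":0.6,"dx":0,"dy":0,"dz":0,"spin":-1}]'
python3 -m crank '[{"grip":0.6,"dx":0,"dy":0,"dz":0,"spin":-1},{"grip":0.6,"dx":0,"dy":0,"dz":0,"spin":-1},{"grip":0.6,"dx":0,"dy":0,"dz":0,"spin":-1},{"grip":0.6,"dx":0,"dy":0,"dz":0,"spin":-1},{"grip":0.6,"dx":0,"dy":0,"dz":0,"spin":-1},{"grip":0.6,"dx":0,"dy":0,"dz":0,"spin":-1},{"grip":0.6,"dx":0,"dy":0,"dz":0,"spin":-1},{"grip":0.6,"dx":0,"dy":0,"dz":0,"spin":-0.69},{"grip":0.6,"dx":0,"dy":0,"dz":0,"spin":0},{"grip":0.6,"dx":0,"dy":0,"dz":0,"spin":0}]'
python3 -m crank '[{"grip":0.6,"dx":0.4,"dy":0.6,"dz":0,"spin":0},{"grip":0.6,"dx":0.4,"dy":0.6,"dz":0,"spin":0},{"grip":0.6,"dx":0.4,"dy":0.6,"dz":0,"spin":0},{"grip":0.6,"dx":0.4,"dy":0.6,"dz":0,"spin":0},{"grip":0.6,"dx":0.4,"dy":0.7,"dz":0,"spin":0},{"grip":0.6,"dx":0,"dy":0,"dz":0,"spin":0},{"grip":0.6,"dx":0,"dy":0,"dz":0,"spin":0},{"grip":0.6,"dx":0,"dy":0,"dz":0,"spin":0},{"grip":0.6,"dx":0,"dy":0,"dz":0,"spin":0},{"grip":0.6,"dx":0,"dy":0,"dz":0,"spin":0}]'
python3 - <<'E'
from bench import status
from h import *
v=[.5484,.2045,.1637];s=status.observe();q=s['tcp_rot']
print(tost(v,s['eef_pos']),s['eef_pos'][2],2*np.arctan2(q[2],q[1])-.1637)
E
```

```text
time_s: 20.13
eef_pos: [0.477, 0.2942, 0.133]
tcp_rot: [-0.001, 0.93, -0.368, 0.001]
wrist_force: [-1.0, -0.2, -0.3]
finger_gap: 0.0513
time_s: 20.97
eef_pos: [0.4766, 0.294, 0.1328]
tcp_rot: [-0.0, 0.997, 0.08, 0.001]
wrist_force: [0.4, -0.5, -0.4]
finger_gap: 0.0512
time_s: 21.8
eef_pos: [0.5493, 0.2135, 0.133]
tcp_rot: [-0.0, 0.997, 0.082, 0.0]
wrist_force: [0.4, 0.6, -0.4]
finger_gap: 0.051
[0.00231462 0.00870354] 0.13302842961475092 0.0012210229775442838
```

```bash
python3 -m crank '[{"grip":0.6,"dx":-0.1,"dy":0,"dz":0.5,"spin":0},{"grip":0.6,"dx":0,"dy":0,"dz":0.7,"spin":0},{"grip":0.6,"dx":0,"dy":0,"dz":0.8,"spin":0},{"grip":0.6,"dx":0,"dy":0,"dz":0.7,"spin":0},{"grip":0.6,"dx":0,"dy":0,"dz":0.3,"spin":0},{"grip":0.6,"dx":0,"dy":0,"dz":0,"spin":0},{"grip":0.6,"dx":0,"dy":-0.15,"dz":0,"spin":0},{"grip":0.6,"dx":0,"dy":-0.15,"dz":0,"spin":0},{"grip":0.6,"dx":0,"dy":-0.15,"dz":0,"spin":0},{"grip":0.6,"dx":0,"dy":-0.1,"dz":0,"spin":0}]'
python3 -m crank '[{"grip":0.6,"dx":0,"dy":-0.06,"dz":0,"spin":0},{"grip":0.6,"dx":0,"dy":-0.05,"dz":0,"spin":0},{"grip":0.6,"dx":0,"dy":-0.05,"dz":0,"spin":0},{"grip":0.6,"dx":0,"dy":-0.05,"dz":0,"spin":0},{"grip":0.6,"dx":0,"dy":-0.03,"dz":0,"spin":0},{"grip":0.6,"dx":0,"dy":0,"dz":0,"spin":0},{"grip":0.6,"dx":0,"dy":0,"dz":0,"spin":0},{"grip":0.6,"dx":0,"dy":0,"dz":0,"spin":0},{"grip":0.6,"dx":0,"dy":0,"dz":0,"spin":0},{"grip":0.6,"dx":0,"dy":0,"dz":0,"spin":0}]'
python3 - <<'E'
from bench import status
from h import *
v=[.5484,.2045,.1637];s=status.observe();print(tost(v,s['eef_pos']),s['wrist_force'])
E
```

```text
time_s: 22.63
eef_pos: [0.5451, 0.2286, 0.0443]
tcp_rot: [0.0, 0.997, 0.082, 0.001]
wrist_force: [0.7, -2.4, 2.9]
finger_gap: 0.0513
time_s: 23.47
eef_pos: [0.5433, 0.2351, 0.0428]
tcp_rot: [-0.0, 0.997, 0.081, 0.0]
wrist_force: [1.7, -2.8, 1.4]
finger_gap: 0.0517
[-6.77702723e-05  3.09993005e-02] [ 1.74957938 -2.78688753  1.40158946]
```

```bash
python3 -m crank '[{"grip":0.6,"dx":0,"dy":-0.04,"dz":0,"spin":0},{"grip":0.6,"dx":0,"dy":-0.04,"dz":0,"spin":0},{"grip":0.6,"dx":0,"dy":-0.04,"dz":0,"spin":0},{"grip":0.6,"dx":0,"dy":0,"dz":0,"spin":0},{"grip":0.6,"dx":0,"dy":0,"dz":0,"spin":0},{"grip":0.6,"dx":0,"dy":0,"dz":0,"spin":0},{"grip":0.6,"dx":0,"dy":0,"dz":0,"spin":0},{"grip":0.6,"dx":0,"dy":0,"dz":0,"spin":0},{"grip":0.6,"dx":0,"dy":0,"dz":0,"spin":0},{"grip":0.6,"dx":0,"dy":0,"dz":0,"spin":0}]'
python3 - <<'E'
from bench import status
from h import *
v=[.5484,.2045,.1637];s=status.observe();print(tost(v,s['eef_pos']),s['wrist_force'])
E
```

```text
time_s: 24.3
eef_pos: [0.5433, 0.2352, 0.0428]
tcp_rot: [0.003, 0.997, 0.081, -0.0]
wrist_force: [1.9, -9.3, 6.6]
finger_gap: 0.0513
[-5.97736649e-05  3.10789395e-02] [ 1.89287123 -9.32442988  6.55022246]
```

The plate is seated on the end fence: force rises with no motion. Now I'll retreat and check from above.

```bash
python3 -m crank '[{"grip":0.6,"dx":0,"dy":0.6,"dz":0,"spin":0},{"grip":0.6,"dx":0,"dy":0.2,"dz":-0.7,"spin":0},{"grip":0.6,"dx":0,"dy":0,"dz":-1,"spin":0},{"grip":0.6,"dx":0,"dy":0,"dz":-1,"spin":0},{"grip":0.6,"dx":0,"dy":0,"dz":-1,"spin":0},{"grip":0.6,"dx":0,"dy":0,"dz":-1,"spin":0},{"grip":0.6,"dx":0,"dy":0,"dz":-0.5,"spin":0},{"grip":0.6,"dx":0,"dy":0,"dz":0,"spin":0},{"grip":0.6,"dx":0,"dy":0,"dz":0,"spin":0},{"grip":0.6,"dx":0,"dy":0,"dz":0,"spin":0}]'
python3 - <<'E'
from bench import status,optics
from h import *
import cv2
v=[.5484,.2045,.1637]
s=status.observe();print(tost(v,s['eef_pos']),s['eef_pos'][2])
p=optics.snapshot('wrist');cv2.imwrite('pics/w7.png',cv2.resize(p['img'][0:230,200:480,::-1],None,fx=2.5,fy=2.5,interpolation=cv2.INTER_CUBIC))
r=optics.silhouettes(p,'plate_center')
if r:
    m=r[0]['region'].astype('uint8'); c=max(cv2.findContours(m,0,2)[0],key=cv2.contourArea)
    for uv in cv2.approxPolyDP(c,6,True)[:,0]: print(uv,tost(v,wplane(KW,MW,s['eef_pos'],s['tcp_rot'],uv,.05)).round(4))
for n,X in [('home corners',[x,y,.05]) for X in [0] for x in (-.036,.05) for y in (.042,.17)]: print(n,X,wproj(KW,MW,s['eef_pos'],s['tcp_rot'],st(*v,X)).round(1))
E
```

```text
time_s: 25.13
eef_pos: [0.5454, 0.2151, 0.1975]
tcp_rot: [0.0, 0.997, 0.082, -0.001]
wrist_force: [-0.2, 0.8, -0.8]
finger_gap: 0.0509
[-0.00119658  0.01094088] 0.19751359882156064
[280  14] [-0.036   0.1685]
[281 150] [-0.0354  0.0432]
[372 151] [0.0467 0.0425]
[373  16] [0.0472 0.1673]
home corners [-0.036, 0.042, 0.05] [280.3 151.3]
home corners [-0.036, 0.17, 0.05] [280.   12.5]
home corners [0.05, 0.042, 0.05] [375.5 151.6]
home corners [0.05, 0.17, 0.05] [376.   13.5]
```

View pics/w7.png

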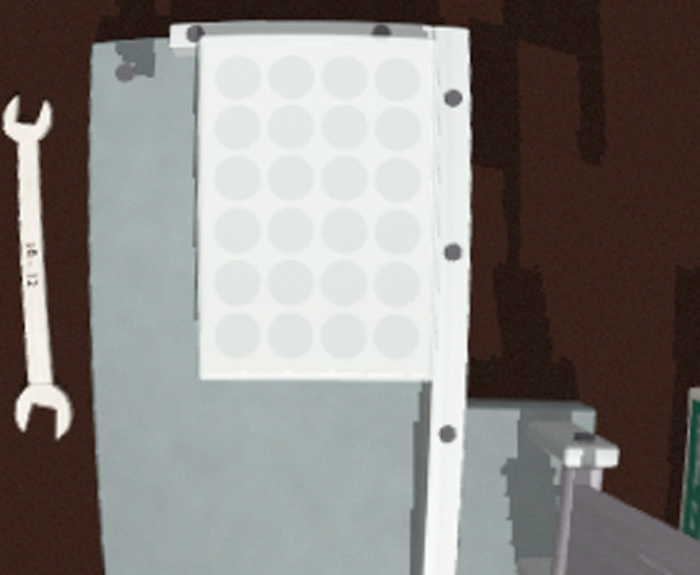

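The plate looks flush at both fences, with its front edge at −36 mm as it should be. The white edge against the white fence is hard to read, so I'll repeat the front push lightly as a force check, since there is time.

```bash
python3 -m crank '[{"grip":0.6,"dx":-0.6,"dy":-0.8,"dz":0,"spin":0},{"grip":0.6,"dx":-0.6,"dy":-0.8,"dz":0,"spin":0},{"grip":0.6,"dx":-0.6,"dy":-0.8,"dz":0,"spin":0},{"grip":0.6,"dx":-0.56,"dy":-0.7,"dz":0,"spin":0},{"grip":0.6,"dx":0,"dy":0,"dz":0.5,"spin":0.6},{"grip":0.6,"dx":0,"dy":0,"dz":0.5,"spin":1},{"grip":0.6,"dx":0,"dy":0,"dz":0.5,"spin":1},{"grip":0.6,"dx":0,"dy":0,"dz":0.5,"spin":1},{"grip":0.6,"dx":0,"dy":0,"dz":0,"spin":1},{"grip":0.6,"dx":0,"dy":0,"dz":0,"spin":1}]'
python3 -m crank '[{"grip":0.6,"dx":0,"dy":0,"dz":0,"spin":1},{"grip":0.6,"dx":0,"dy":0,"dz":0,"spin":1},{"grip":0.6,"dx":0,"dy":0,"dz":0,"spin":1},{"grip":0.6,"dx":0,"dy":0,"dz":0,"spin":1},{"grip":0.6,"dx":0,"dy":0,"dz":0,"spin":1},{"grip":0.6,"dx":0,"dy":0,"dz":0,"spin":1},{"grip":0.6,"dx":0,"dy":0,"dz":0,"spin":1},{"grip":0.6,"dx":0,"dy":0,"dz":0,"spin":0.5},{"grip":0.6,"dx":0,"dy":0,"dz":0,"spin":0},{"grip":0.6,"dx":0,"dy":0,"dz":0,"spin":0}]'
python3 - <<'E'
from bench import status
from h import *
v=[.5484,.2045,.1637];s=status.observe();q=s['tcp_rot']
print(tost(v,s['eef_pos']),s['eef_pos'][2],2*np.arctan2(q[2],q[1])-.1637+np.pi/2)
E
```

```text
time_s: 26.07
eef_pos: [0.4601, 0.2945, 0.1363]
tcp_rot: [0.002, 0.967, -0.254, -0.002]
wrist_force: [0.5, 0.2, 0.1]
finger_gap: 0.0511
time_s: 26.9
eef_pos: [0.4609, 0.2951, 0.1379]
tcp_rot: [0.001, 0.763, -0.647, -0.0]
wrist_force: [-0.4, 0.2, -1.5]
finger_gap: 0.0514
[-0.07157324  0.10369388] 0.1378525942580696 0.0005069081713726664
```

```bash
python3 -m crank '[{"grip":0.6,"dx":0,"dy":0,"dz":0.6,"spin":0},{"grip":0.6,"dx":0,"dy":0,"dz":0.8,"spin":0},{"grip":0.6,"dx":0,"dy":0,"dz":0.8,"spin":0},{"grip":0.6,"dx":0,"dy":0,"dz":0.65,"spin":0},{"grip":0.6,"dx":0,"dy":0,"dz":0.3,"spin":0},{"grip":0.6,"dx":0,"dy":0,"dz":0,"spin":0},{"grip":0.6,"dx":0,"dy":-0.2,"dz":0,"spin":0},{"grip":0.6,"dx":0,"dy":-0.2,"dz":0,"spin":0},{"grip":0.6,"dx":0,"dy":-0.2,"dz":0,"spin":0},{"grip":0.6,"dx":0,"dy":-0.08,"dz":0,"spin":0}]'
python3 -m crank '[{"grip":0.6,"dx":0,"dy":-0.05,"dz":0,"spin":0},{"grip":0.6,"dx":0,"dy":-0.05,"dz":0,"spin":0},{"grip":0.6,"dx":0,"dy":-0.05,"dz":0,"spin":0},{"grip":0.6,"dx":0,"dy":-0.05,"dz":0,"spin":0},{"grip":0.6,"dx":0,"dy":0,"dz":0,"spin":0},{"grip":0.6,"dx":0,"dy":0,"dz":0,"spin":0},{"grip":0.6,"dx":0,"dy":0,"dz":0,"spin":0},{"grip":0.6,"dx":0,"dy":0,"dz":0,"spin":0},{"grip":0.6,"dx":0,"dy":0,"dz":0,"spin":0},{"grip":0.6,"dx":0,"dy":0,"dz":0,"spin":0}]'
python3 - <<'E'
from bench import status
from h import *
v=[.5484,.2045,.1637];s=status.observe();print(tost(v,s['eef_pos']),s['wrist_force'])
E
```

```text
time_s: 27.73
eef_pos: [0.4838, 0.2991, 0.0456]
tcp_rot: [-0.001, 0.762, -0.648, 0.001]
wrist_force: [-3.1, -0.9, 3.0]
finger_gap: 0.0514
time_s: 28.57
eef_pos: [0.4846, 0.299, 0.0442]
tcp_rot: [0.003, 0.762, -0.647, -0.001]
wrist_force: [-7.3, -1.0, 5.0]
finger_gap: 0.0516
[-0.04751206  0.10367448] [-7.29765513 -1.00479806  5.03974454]
```

Contact stopped at the same place as before (TCP x −47.5 mm), so the plate is on the back fence. I'm retreating for a last look.

```bash
python3 -m crank '[{"grip":0.6,"dx":0,"dy":0.4,"dz":0,"spin":0},{"grip":0.6,"dx":0,"dy":0.3,"dz":-0.6,"spin":0},{"grip":0.6,"dx":0,"dy":0,"dz":-1,"spin":0},{"grip":0.6,"dx":0,"dy":0,"dz":-1,"spin":0},{"grip":0.6,"dx":0,"dy":0,"dz":-1,"spin":0},{"grip":0.6,"dx":0,"dy":0,"dz":-0.5,"spin":0},{"grip":0.6,"dx":0,"dy":0,"dz":0,"spin":0},{"grip":0.6,"dx":0,"dy":0,"dz":0,"spin":0},{"grip":0.6,"dx":0,"dy":0,"dz":0,"spin":0},{"grip":0.6,"dx":0,"dy":0,"dz":0,"spin":0}]'
python3 - <<'E'
from bench import status,optics
from h import *
import cv2
v=[.5484,.2045,.1637]
s=status.observe();print(tost(v,s['eef_pos']),s['eef_pos'][2],s['wrist_force'])
p=optics.snapshot('wrist');cv2.imwrite('pics/w8.png',p['img'][:,:,::-1])
r=optics.silhouettes(p,'plate_center')
if r:
    m=r[0]['region'].astype('uint8'); c=max(cv2.findContours(m,0,2)[0],key=cv2.contourArea)
    for uv in cv2.approxPolyDP(c,6,True)[:,0]: print(uv,tost(v,wplane(KW,MW,s['eef_pos'],s['tcp_rot'],uv,.05)).round(4))
E
```

```text
time_s: 29.4
eef_pos: [0.4662, 0.2954, 0.1658]
tcp_rot: [0.001, 0.762, -0.648, -0.0]
wrist_force: [0.5, -0.2, -1.0]
finger_gap: 0.0513
[-0.06626492  0.10312697] 0.16584829233357953 [ 0.45147083 -0.1713492  -0.98077006]
[235  57] [0.0462 0.1692]
[239 157] [-0.0355  0.1676]
[392 157] [-0.0359  0.0435]
[394  54] [0.0479 0.0431]
```

View pics/w8.png

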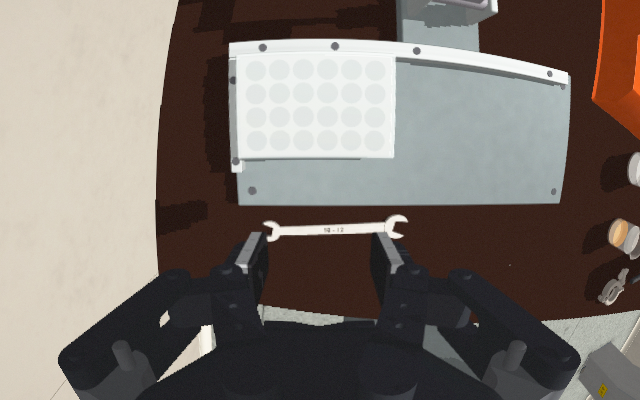

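The plate at (236–394, 55–157) sits against both fences with no gap showing. The spanner and beakers are in place and the gripper is clear, so I'm handing the job in.

```bash
python3 -c "
from bench import ticket;print(ticket.sign_off())"
```

```text
the job is handed in; nothing more can be done
None
```

I swung the hold-down bar up, left it leaning back, slid the plate flat along the board into the fence corner, and handed the job in at about 29 s. No verdict was reported.

**Bar:** I pinched the handle and swung it to about 1.7 rad, worked out from the gripper's position relative to the hinge. Later wrist pictures showed it still standing. I did not measure its angle again before hand-in.

**Plate:** I pushed it left with two fingertips, then against the back fence, then against the end fence, and once more against the back fence.
- **Contact:** On both fences the force rose to 7–9 N with no further motion. The second push on the back fence stopped within 0.1 mm of the first.
- **Position:** In the last picture the two free edges measured x −35.5 to −35.9 mm (should be −36) and y 43.1 to 43.5 mm (should be 42). That is within the roughly 2 mm calibration error.
- **Disagreement:** The outlined edges at the back fence came out 2–4 mm short of the fence face. I put this down to white on white, since the contact force and the other edges say it is flush.

**Other objects:** The spanner and beakers looked untouched in the pictures. The gripper was clear of everything at hand-in. The highest wrist force I read was about 32 N, while lifting the bar.

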